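# Turn the cap gauge plate and set it up under the indicator

## Task

The black gauge plate lies with its steel nest ring hidden underneath. Turn it over so that the ring faces up and lower it over the fixture's two pins until it rests flush (the slotted beech block can hold the plate on end while you change your grip); then swing the dial indicator in over it, fully home against its stop. Leave the cap stand, the preform tube and the tamper ring where they stand.

Things in the scene. Friction and masses are not known exactly. Their poses are not given: they have to be found in the camera images.
- plate: Black plate 130 (x) x 60 (y) x 10 mm, 120 g, two 13 mm through holes at x = -50 and +50 mm. Steel nest ring (40 mm across, 5 mm proud) in the middle of one face; the other face, its back, is plain. Origin: middle of the ring's rim; z runs from the ring out through the back (plate fills z = 5 to 15 mm): up at the start (lying on the ring), down at the end. Either way round in x will do.
- plate_back (a point): Middle of the plate's plain back face (plate frame 0, 0, 15 mm); axes as the plate's.
- block: Slotted beech block fixed to the table, 100 x 100 x 46 mm; origin under its middle, on the table. A slot runs right through along its y: 14 mm wide, floor 12 mm above the table, straight walls from 12 to 36 mm, then a funnel mouth about 30 mm wide at the top. The plate stands in it on a 60 mm end, long axis upright (it may lean by up to 0.15 rad).
- slot (a point): Middle of the slot's floor; x across the slot, y along it, z up.
- fixture: Gauging fixture fixed to the table; origin on the table under its rest. Grey foot 110 mm wide (y), 12 mm high, x = -78 to +138 mm. Aluminium rest 120 (x) x 40 (y) mm, top 40 mm above the table; two 10 mm pins with tapered tips stand 15 mm out of it at x = -50 and +50 mm, y = 0. A 26 mm chrome post at x = +110 mm, y = 0 carries the indicator arm.
- seat (a point): Middle of the top of the rest, where the middle of the plate's back must lie; axes as the fixture's (pins along x, z up).
- swing (a joint): Hinge of the indicator arm about the post, rad. 0 = home against its stop, arm pointing from the post along the fixture's -x; positive = swung out, anticlockwise from above (to the fixture's -y side), up to 1.9. Stays where left; needs about 2 N at the handle. Arm 22 mm wide, 88 to 100 mm above the table, 130 mm long; dial 58 mm across at 110 mm from the post, 116 mm high; tip down to 67 mm.
- handle (a point): Grip point on the upright black handle of the indicator arm: a 16 mm round bar standing on the arm, 55 mm from the post's axis, from 100 to 158 mm above the table; this point is on its axis 143 mm above the table.
- cap_stand: Bystander: beech stand 70 x 240 mm with six ribbed purple caps on edge, 64 mm high; origin under its middle.
- preform: Bystander: frosted glass preform tube, 36 mm across its collar, 120 mm tall, standing upright; origin at the middle of its foot.
- tamper_ring: Bystander: yellow nylon ring, 64 mm across, 12 mm high, lying flat; origin under its middle.
Not all that is in view belongs to the job. Of the things like the plate, leave any that is green or pink; of the rest the larger one is meant.

How it is judged:
By the outcome, as a careful person would: the job done as asked, in the order asked, and still so for the second after the job is handed in, with the robot touching nothing.
It also fails if it takes over 72 s, if anything falls off the work surface, if the arm or the gripper's body presses on something with over 40 N, if the wrist force passes 120 N, or if a joint passes its speed limit or range.

## Robot

A 6-joint arm with a two-finger parallel gripper is mounted at the origin on the work surface. World frame = base frame: x ahead of the robot, y to its left, z up, the work surface at z = 0. Lengths are in m, angles in rad, forces in N, time in s.
With the tool pointing down it reaches from about 0.275 to 1 m from the base axis. Payload 8.4 kg.
Tool frame: the origin (TCP) lies midway between the tips of the shut fingers; the grasp point (between the pads) lies 19 mm behind it; x points along the fingers, y is the direction in which the jaws open and shut, and the axes are right-handed (so a half turn about x gives the same grasp; the last joint's range is limited). The gripper opens to 85 mm and grips with 20 to 120 N. Pads are 22 mm wide; open, the fingers measure 114 mm over their backs; the gripper's body (76 mm by 85 mm) begins 54 mm behind the grasp point. The pads swing forward as they close: fully open they stand 13 mm farther back than shut.
Start: joints at [-1.328, 0.353, 1.633, -0, 1.155, -0.002], TCP at [0.151, -0.606, 0.205] pointing down, gripper open.
Joint ranges: [-2.63, 2.63], [-0.92, 2.1], [0.06, 2.66], [-1.3, 4.44], [0, 2.69], [-3.02, 3.02]. Speed limits (rad/s): [2.22, 2.22, 2.79, 3.14, 3.14, 3.14].

## Interface

Orientations are given as a unit quaternion [w, x, y, z].
In Python, from rig import env, jaws, snapshot, camera_model, order, spot_in, sensors gives the robot as it stands. Calls block until the motion is done:
- env.goto(position, orientation): joint-space move of the TCP to a pose.
- env.movel(position, v=0.15, orientation=None, stop_force=None): straight line of the TCP; orientation=None keeps the orientation; v is the mean speed in m/s. With stop_force (N) it stops when the force on the tool has changed by that much, and returns True; else False.
- env.set_joints(angles): joint-space move.
- jaws.command_gripper(opening, strength=None): finger opening in m; strength is the grip in N (None keeps the last); returns when the fingers have stopped.
- env.pause(seconds).
- env.solve_ik(position, orientation): joint angles nearest the present ones, or None.
- snapshot(name): name is "side" or "top"; returns the picture (400x640x3 uint8, red, green, blue); there is no depth.
- camera_model(name): a dict with "vertical_fov" (degrees; the focal length in pixels is half the picture's height over the tangent of half this angle, whatever the lens; pixels are square), "cx", "cy" (the principal point, pixels), "world_from_camera" (4x4, takes a point from camera to world coordinates). Camera axes: x right, y down, z forward; pixel columns grow to the right and rows downward; lengths in m; the calibration is good to about 2 mm. A picture is of the moment at which its call begins. camera_model takes no time and is no camera call.
A pose or a line that the arm cannot do raises env.IKError and nothing moves.
- order.job_done(): hands the job in, once; it reports no verdict.
Trained networks look in the newest picture that a camera, given by its name, has taken for a name from the list of things; names that differ only in an ending like _2 or _b are one class to them, and where a whole thing is asked for, a point or a joint stands for the part that bears it (a point fixed in the world has none). Each returns a list of dicts, best first, with "p" (0 to 1); they miss things now and then, are a little off and sometimes report something else, mostly with a low value. They report only what shows in the picture. A call takes as long as a camera call. They do not tell look-alikes from the thing itself.
- spot_in(camera, target): "xy" ([column, row] in pixels, amid what is visible of it).
Readings, each from a call of its own:
- sensors.current_time(): time.
- sensors.current_qpos(): joint angles.
- sensors.current_dq(): joint speeds.
- sensors.current_effort(): joint torques, N m.
- sensors.current_position(): TCP position.
- sensors.current_tool_rot(): TCP orientation.
- sensors.current_ft_force(): force on the tool from outside, world axes, zero at the start.
- sensors.current_wrist_torque(): the same for the moment, N m.
- sensors.current_finger_gap(): finger opening in m.
Only numpy, scipy, OpenCV 4.12 (cv2) and the standard library are available. Lean on these libraries where they do the work, as an engineer would, in place of code of your own. Each camera call takes 0.05 s, during which the arm holds its last target. There are 200 camera calls.

## Working session

There is one attempt and no reset: what is moved stays moved. The work goes in short steps, each a Python script; the robot and the scene stay as the last script left them, time stands still between calls to the robot, and variables do not carry over. Pictures are saved under pics/ and viewed, about 8 in all and at most 12, crops included, and the job is handed in when it is done.

```bash
ls; mkdir -p pics
python3 - <<'E'
from rig import *
import cv2,numpy as np
for n in("side","top"):
    im=snapshot(n);cv2.imwrite(f"pics/{n}0.png",im[...,::-1])
    m=camera_model(n);print(n,m)
    for t in["plate","block","fixture","handle","cap_stand","preform","tamper_ring"]:
        print(t,[(np.round(d["xy"]).tolist(),round(d["p"],2)) for d in spot_in(n,t)])
print(sensors.current_time())
E
```

```text
pics
side {'vertical_fov': 56.21355469354974, 'cx': 325.6063905647837, 'cy': 199.44318843075555, 'world_from_camera': array([[ 0.97411265, -0.16326981,  0.15635704,  0.41376492],
       [-0.22570372, -0.66342805,  0.71338703, -0.78786506],
       [-0.01274292, -0.73020969, -0.68310426,  0.85665933],
       [ 0.        ,  0.        ,  0.        ,  1.        ]])}
plate [([319.0, 233.0], 0.96), ([269.0, 222.0], 0.78), ([273.0, 277.0], 0.67), ([340.0, 187.0], 0.54)]
block [([332.0, 302.0], 0.81)]
fixture [([277.0, 167.0], 0.87)]
handle [([283.0, 134.0], 0.87)]
cap_stand [([391.0, 240.0], 0.7), ([278.0, 167.0], 0.7), ([334.0, 305.0], 0.46)]
preform [([372.0, 170.0], 0.59), ([333.0, 306.0], 0.39)]
tamper_ring [([410.0, 309.0], 0.83)]
top {'vertical_fov': 49.39954936060487, 'cx': 318.7011901304676, 'cy': 200.54491186698263, 'world_from_camera': array([[ 2.52360156e-02, -9.89275556e-01,  1.43864584e-01,
         4.56723730e-01],
       [-9.99681514e-01, -2.49563200e-02,  3.74867064e-03,
         4.48854781e-03],
       [-1.18137627e-04, -1.43913367e-01, -9.89590283e-01,
         1.19425931e+00],
       [ 0.00000000e+00,  0.00000000e+00,  0.00000000e+00,
         1.00000000e+00]])}
plate [([330.0, 225.0], 0.91), ([304.0, 279.0], 0.71), ([272.0, 184.0], 0.71)]
block [([428.0, 234.0], 0.82)]
fixture [([209.0, 253.0], 0.83), ([366.0, 153.0], 0.2)]
handle [([173.0, 232.0], 0.72)]
cap_stand [([367.0, 153.0], 0.68)]
preform [([258.0, 144.0], 0.76)]
tamper_ring [([460.0, 170.0], 0.6)]
0.8
```

View pics/side0.png

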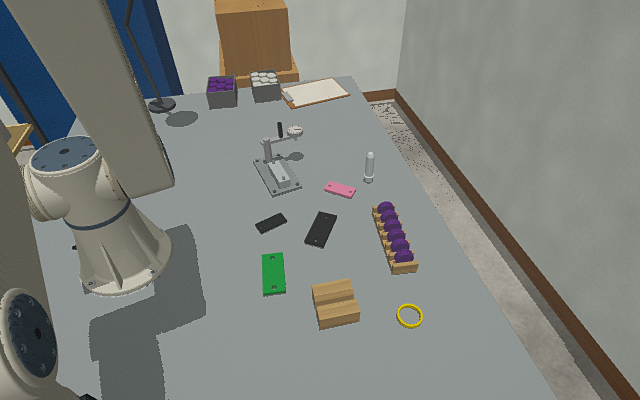

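View pics/top0.png

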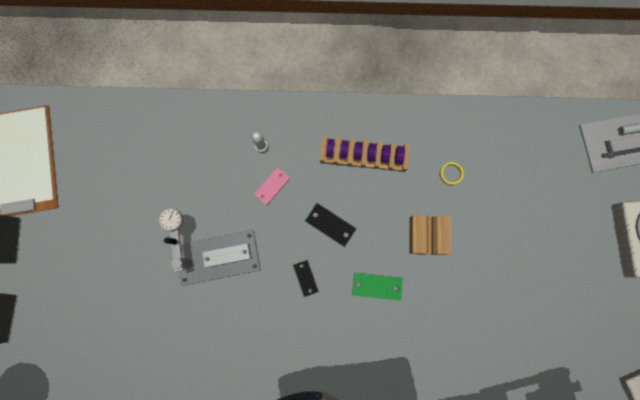

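Candidates (top view): large black (330,225), small black (305,279), green (377,287), pink (272,186). By the description the large black one at (330,225) is meant; I check it in a close crop and measure.

Run:
```python
import cv2,numpy as np
t=cv2.imread("pics/top0.png");s=cv2.imread("pics/side0.png")
a=cv2.resize(t[195:295,150:350],None,fx=4,fy=4,interpolation=cv2.INTER_CUBIC)
b=cv2.resize(s[120:200,240:320],(200,200),interpolation=cv2.INTER_CUBIC)
c=cv2.resize(s[205:255,295:345],(200,200),interpolation=cv2.INTER_CUBIC)
d=cv2.resize(s[275:335,305:365],(200,200),interpolation=cv2.INTER_CUBIC)
e=cv2.resize(t[205:265,400:460],(200,200),interpolation=cv2.INTER_CUBIC)
cv2.imwrite("pics/crop1.png",np.vstack([a,np.hstack([b,c,d,e])]))
g=cv2.cvtColor(t,cv2.COLOR_BGR2GRAY)
print(g[200:252:3,300:362:3]); print(t[235,405:458:2].tolist())
```

```text
[[137 135 139 137 136 138 137 138 136 137 135 137 137 136 139 140 137 138
  137 136 134]
 [137 138 139 138 138 115 104 133 138 137 138 136 137 137 137 140 135 140
  137 137 139]
 [139 138 137 136 133  48  32  62 130 139 137 137 138 137 136 141 136 136
  137 139 137]
 [138 139 135 139  88  32  28  35  34  92 133 139 135 138 139 136 137 138
  138 135 140]
 [136 138 137 123  36  68  32  33  34  32  55 123 137 138 140 138 141 135
  138 139 137]
 [139 140 134  53  60 131  55  31  33  40  35  36  94 135 136 137 137 137
  139 138 141]
 [136 133  86  40  34  38  33  30  35  30  34  36  33  55 120 137 138 139
  137 136 139]
 [140 137  65  32  33  34  31  32  37  35  30  34  36  29  40  83 132 136
  137 135 138]
 [137 136 138  97  40  33  33  32  32  29  34  23  38  36  30  32  48 116
  137 135 137]
 [139 137 135 136 127  68  34  29  32  33  33  32  35  34  34  37  38  37
   81 134 138]
 [136 137 137 138 135 135 109  38  33  30  34  29  33  32  34  32  33  35
   54 135 139]
 [138 135 137 138 135 138 139 130  71  38  28  35  32  35  36 117  59  35
  122 137 135]
 [137 137 137 139 138 136 137 13
[... 234 characters left out ...]

 [134 133 136 137 138 137 137 139 139 137 138 136 136 133  80  84 137 136
  136 135 136]
 [139 139 138 139 137 137 139 136 138 137 136 137 135 138 139 135 138 135
  137 136 136]
 [136 138 138 137 134 139 138 138 137 138 136 136 136 137 138 137 139 139
  133 137 136]]
[[134, 136, 132], [137, 141, 134], [86, 93, 94], [37, 56, 72], [82, 124, 159], [93, 141, 178], [84, 128, 163], [83, 130, 165], [88, 132, 165], [89, 136, 172], [89, 134, 169], [71, 106, 132], [84, 125, 158], [56, 86, 110], [55, 84, 105], [62, 96, 120], [77, 118, 148], [95, 145, 181], [87, 134, 169], [85, 130, 161], [86, 130, 165], [90, 137, 170], [95, 140, 174], [125, 138, 144], [134, 138, 132], [140, 143, 137], [139, 142, 136]]
```

View pics/crop1.png

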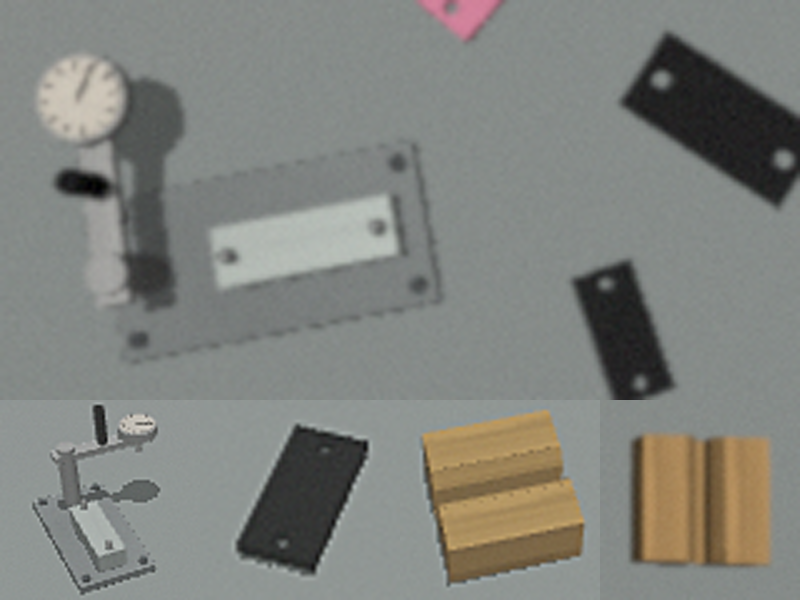

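The crop confirms the big black plate at top (330,225) with two grey holes. The fixture's rest is at about (226,256), with the arm swung out to about 1.7 rad, and the block's slot runs vertically in the image at (432,235). Next I fit the poses.

```bash
cat > vis.py <<'E'
import cv2,numpy as np
from rig import camera_model
from scipy.optimize import minimize
CM={n:camera_model(n) for n in("side","top")}
def proj(n,P):
    m=CM[n];W=m["world_from_camera"];f=200/np.tan(np.radians(m["vertical_fov"]/2))
    c=(np.atleast_2d(P)-W[:3,3])@W[:3,:3]
    return c[:,:2]/c[:,2:]*f+[m["cx"],m["cy"]]
def ray(n,uv,z):
    m=CM[n];W=m["world_from_camera"];f=200/np.tan(np.radians(m["vertical_fov"]/2))
    d=W[:3,:3]@[(uv[0]-m["cx"])/f,(uv[1]-m["cy"])/f,1];o=W[:3,3]
    return o+d*(z-o[2])/d[2]
def box(x0,x1,y0,y1,z0,z1): return np.array([[x,y,z] for x in(x0,x1) for y in(y0,y1) for z in(z0,z1)],float)
def T(p,P): c,s=np.cos(p[2]),np.sin(p[2]); return P@np.array([[c,s,0],[-s,c,0],[0,0,1]])+[p[0],p[1],0]
S=8
def raster(n,win,p,hulls,holes=()):
    x0,y0,x1,y1=win;im=np.zeros(((y1-y0)*S,(x1-x0)*S),np.float32)
    for v,L in((1,hulls),(0,holes)):
        for H in L:
            q=((proj(n,T(p,H))-[x0,y0]+.5)*S-.5).astype(np.float32)
            cv2.fillPoly(im,[np.round(cv2.convexHull(q)*16).astype(int)],float(v),shift=4)
    return cv2.resize(im,(x1-x0,y1-y0),interpolation=cv2.INTER_AREA)
def fit(p0,obs,hulls,holes=()):
    # obs: {cam:(win,softmask)}
    def cost(p): return sum(((raster(n,w,p,hulls,holes)-m)**2).sum() for n,(w,m) in obs.items())
    p0=np.array(p0,float)
    best=None
    for it in range(2):
        r=minimize(cost,p0,method="Nelder-Mead",options=dict(initial_simplex=p0+np.vstack([0*p0,np.diag([.008,.008,.08])/(1+2*it)]),xatol=2e-5,fatol=1e-3))
        p0=r.x
    return r.x,r.fun
def circ(x,y,z,r): a=np.linspace(0,6.28,25); return np.c_[x+r*np.cos(a),y+r*np.sin(a),0*a+z]
E
cat > meas.py <<'E'
from vis import *
I={n:cv2.imread(f"pics/{n}0.png").astype(np.float32) for n in CM}
G={n:I[n].mean(2) for n in I}
def soft(n,w,f): x0,y0,x1,y1=w; return w,f(I[n][y0:y1,x0:x1])
dark=lambda a:np.clip((137-a.mean(2))/(137-33),0,1)
wood=lambda a:np.clip((a[...,2]-a[...,0]-5)/55,0,1)
mm=.001
pl=[box(-.065,.065,-.03,.03,.005,.015)]; ho=[circ(x,0,.012,.0062) for x in(-.05,.05)]
bl=[box(-.05,.05,-.05,.05,0,.018),box(-.05,-.012,-.05,.05,0,.046),box(.012,.05,-.05,.05,0,.046)]
o={"top":soft("top",(295,195,365,255),dark),"side":soft("side",(297,205,345,255),dark)}
a=ray("top",(317,214),.015);b=ray("top",(345,236),.015);c=(a+b)/2
p0=[c[0],c[1],np.arctan2(*(b-a)[1::-1])]
for k in(["top"],["side"],["top","side"]): print("plate",k,fit(p0,{n:o[n] for n in k},pl,ho))
o={"top":soft("top",(403,205,460,265),wood),"side":soft("side",(303,272,368,335),wood)}
c=ray("top",(431,235),.03)
for k in(["top"],["side"],["top","side"]): print("block",k,fit([c[0],c[1],np.pi/2],{n:o[n] for n in k},bl))
g=G["top"];print("rest vals",g[250:262:3,200:256:4].astype(int))
lite=lambda a:np.clip((a.mean(2)-125)/(195-125),0,1)
w=(198,238,254,274);a=ray("top",(207,260),.055);b=ray("top",(245,251),.055)  # pins
c=(a+b)/2
m=soft("top",w,lambda a:cv2.morphologyEx(((a.mean(2)>165)*1).astype(np.uint8),cv2.MORPH_CLOSE,np.ones((7,7),np.uint8)).astype(np.float32))
th=np.arctan2(*(a-b)[1::-1])
cand=fit([c[0],c[1],th],{"top":m},[box(-.06,.06,-.02,.02,.04,.04)])
print("rest",c,th,cand)
p=cand[0]
po=T(p,np.array([[.11,0,.1]]))[0]
d=ray("top",(170.5,219.5),.116);h=ray("top",(166,240.5),.158)
for q in(d,h): v=q-po;print("arm",q,np.hypot(*v[:2]),(np.arctan2(v[1],v[0])-p[2]-np.pi)%(2*np.pi))
# overlay
v=[]
for n in("top","side"):
    im=cv2.resize(I[n],None,fx=4,fy=4,interpolation=cv2.INTER_CUBIC)
    for P,z in((box(-.078,.138,-.055,.055,.012,.012),0),(box(-.06,.06,-.02,.02,.04,.04),0)):
        q=proj(n,T(p,P[::2][[0,1,3,2]]));cv2.polylines(im,[np.round((q+.5)*4).astype(int)],True,(0,0,255),1)
    for x in(-.05,.05):
        q=proj(n,T(p,np.array([[x,0,.055],[x,0,.04]])));cv2.line(im,*[tuple(int(t) for t in (u+.5)*4) for u in q],(0,255,0),1)
    v.append(im[4*200:4*300,4*150:4*270] if n=="top" else cv2.copyMakeBorder(im[4*115:4*200,4*240:4*315],0,60,0,0,cv2.BORDER_CONSTANT))
cv2.imwrite("pics/ov1.png",np.hstack(v))
E
python3 meas.py
```

```text
plate ['top'] (array([ 0.56385222, -0.02398018, -2.12588819]), np.float64(16.19938850402832))
plate ['side'] (array([ 0.56362945, -0.02694835, -2.12463643]), np.float64(28.220138549804688))
plate ['top', 'side'] (array([ 0.56371582, -0.02501176, -2.12894357]), np.float64(57.47467041015625))
block ['top'] (array([ 0.54185581, -0.29200008,  1.55908832]), np.float64(41.67941665649414))
block ['side'] (array([ 0.54180848, -0.29259527,  1.55361042]), np.float64(25.41639518737793))
block ['top', 'side'] (array([ 0.54157052, -0.29258015,  1.55291474]), np.float64(68.69273376464844))
rest vals [[121 126 135 159 175 182 184 183 184 184 183 123 135 129]
 [123 177 183 179 179 179 180 180 181 183 182 125 155 125]
 [123 174 171 180 180 179 183 183 180 185 185 186 177 121]
 [125 140  93 180 180 184 183 183 183 183 174 145 123 122]]
rest [0.47195763 0.24601869 0.055     ] 1.8284695393584833 (array([0.4739346 , 0.25107489, 1.78603536]), np.float64(36.04736328125))
arm [0.55649094 0.37628693 0.116     ] 0.10752546094397823 1.5213959020590115
arm [0.50229889 0.36877409 0.158     ] 0.05285902866565526 1.550462658836345[ WARN:0@1.028] global loadsave.cpp:1063 imwrite_ Unsupported depth image for selected encoder is fallbacked to CV_8U.
```

View pics/ov1.png

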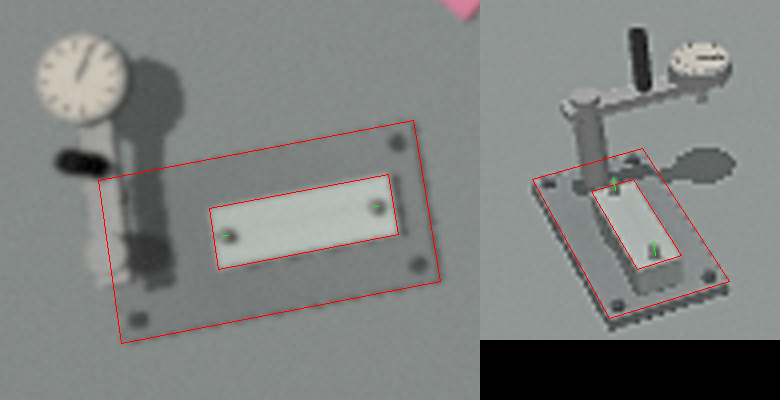

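The overlay matches the rest, the foot and the pins in both views (rest at top (226,256), pins on the green marks). Now I enumerate grasp options by IK.

```bash
cat > plan.py <<'E'
import numpy as np
from scipy.spatial.transform import Rotation as R
from rig import env,jaws,snapshot,order,spot_in,sensors
PL=np.array([.5637,-.0250,-2.127]); BK=np.array([.5416,-.2925,1.554]); FX=np.array([.4739,.2511,1.786]); TH=1.53
e=lambda a:np.array([np.cos(a),np.sin(a),0.]); Z=np.array([0,0,1.])
def quat(x,y):
    q=R.from_matrix(np.c_[x,y,np.cross(x,y)]).as_quat(); return q[[3,0,1,2]]
G=.028   # grip distance from plate middle along its length
U=e(BK[2]) # across the slot
def f_grasp1(s,g,ztcp):   # tool down over the plate; g: end gripped
    return np.r_[(PL[:2]+G*g*e(PL[2])[:2]),ztcp], quat(-Z,s*e(PL[2]+np.pi/2))
def up_sign(s,g):  # sign of centre->grip along tool z
    return np.sign(np.cross(-Z,s*e(PL[2]+np.pi/2))@(g*e(PL[2])))
def f_stand(a,sz,d,h,lean=0): # tool along a*U, centre->grip = sz*toolz = up; lean>0 leans the plate's top towards +a*U
    x=a*U;z=sz*Z;y=np.cross(z,x)
    rot=R.from_rotvec(lean*np.cross(Z,a*U)).as_matrix()
    p=np.r_[BK[:2],0]+np.array([0,0,.012])+rot@(d*a*U+(.065+G+h)*Z)
    return p,quat(rot@x,rot@y)
def f_seat(sz,g2,z): # centre->grip = g2*fixture x
    x=-Z;z_=sz*g2*e(FX[2]);y=np.cross(z_,x)
    return np.r_[FX[:2]+g2*G*e(FX[2])[:2],z],quat(x,y)
E
python3 - <<'E'
from plan import *
np.set_printoptions(precision=2,suppress=True)
ik=lambda t:env.solve_ik(list(t[0]),list(t[1]))
for s in(1,-1):
  for g in(1,-1): print("g1",s,g,up_sign(s,g),ik(f_grasp1(s,g,0)),ik(f_grasp1(s,g,.2)))
for a in(1,-1):
  for sz in(1,-1): print("st",a,sz,ik(f_stand(a,sz,.012,0)),ik(f_stand(a,sz,.012,.08)),ik(f_stand(a,sz,-.14,0)))
for sz in(1,-1):print("seat",sz,ik(f_seat(sz,-1,.03)),ik(f_seat(sz,-1,.15)))
E
```

```text
g1 1 1 1.0 [-0.09  0.52  1.93 -0.    0.69  0.46] [-0.09  0.24  1.8  -0.    1.1   0.46]
g1 1 -1 -1.0 [-0.    0.55  1.87 -0.    0.72  0.55] [-0.    0.29  1.74 -0.    1.11  0.55]
g1 -1 1 -1.0 [-0.09  0.52  1.93 -0.    0.69 -2.68] [-0.09  0.24  1.8  -0.    1.1  -2.68]
g1 -1 -1 1.0 [-0.    0.55  1.87 -0.    0.72 -2.59] [-0.    0.29  1.74 -0.    1.11 -2.59]
st 1 1 [-0.88  1.21  1.14  0.88  2.14  2.15] [-0.88  1.1   1.19  0.92  2.18  2.21] [-0.99  1.39  0.69  0.96  2.37  2.36]
st 1 -1 [-0.88  1.21  1.14  0.88  2.14 -0.99] [-0.88  1.1   1.19  0.92  2.18 -0.93] [-0.99  1.39  0.69  0.96  2.37 -0.78]
st -1 1 None None [ 0.37  1.02  1.79 -1.2   1.7   1.26]
st -1 -1 None None [ 0.37  1.02  1.79 -1.2   1.7  -1.88]
seat 1 [ 0.43  0.45  1.97 -0.    0.73  0.22] [ 0.43  0.27  1.89 -0.    0.98  0.22]
seat -1 [ 0.43  0.45  1.97 -0.    0.73 -2.92] [ 0.43  0.27  1.89 -0.    0.98 -2.92]
```

Run:
```python
from plan import *
np.set_printoptions(precision=2,suppress=True)
def st(a,sz,d,h,phi,G):
    x=a*U;z=sz*Z;y=np.cross(z,x);r=R.from_rotvec(phi*np.cross(a*U,-Z)).as_matrix()
    x=r@x
    p=np.r_[BK[:2],0]+(.077+G+h)*Z+x*d
    return env.solve_ik(list(p),list(quat(x,y)))
for phi in(-.5,-.25,0,.15,.3,.45,.6,.8):
    for G in (.03,): 
        for sz in (1,-1): print(phi,sz,st(-1,sz,.012,0,phi,G),st(-1,sz,.012,.09,phi,G))
```

```text
-0.5 1 None None
-0.5 -1 None None
-0.25 1 None None
-0.25 -1 None None
0 1 None None
0 -1 None None
0.15 1 None None
0.15 -1 None None
0.3 1 None None
0.3 -1 None None
0.45 1 [ 0.05  0.71  1.95 -1.29  1.21  1.05] [ 0.05  0.54  1.94 -1.24  1.26  0.88]
0.45 -1 [ 0.05  0.71  1.95 -1.29  1.21 -2.09] [ 0.05  0.54  1.94 -1.24  1.26 -2.26]
0.6 1 [ 0.    0.62  1.95 -1.21  1.08  0.92] [ 0.    0.47  1.93 -1.13  1.15  0.74]
0.6 -1 [ 0.    0.62  1.95 -1.21  1.08 -2.23] [ 0.    0.47  1.93 -1.13  1.15 -2.4 ]
0.8 1 [-0.08  0.53  1.94 -1.04  0.94  0.69] [-0.08  0.38  1.9  -0.94  1.04  0.51]
0.8 -1 [-0.08  0.53  1.94 -1.04  0.94 -2.45] [-0.08  0.38  1.9  -0.94  1.04 -2.63]
```

Only a tilted (about 0.55 rad) second grip is reachable; the first grip can be perpendicular. First grip and lift:

```bash
sed -i 's/^G=.028.*/G=.033/' plan.py
python3 - <<'E'
from plan import *
np.set_printoptions(precision=4,suppress=True)
s,g=1,-1
jaws.command_gripper(.085,70)
env.goto(*f_grasp1(s,g,.10))
p,q=f_grasp1(s,g,.03); env.movel(p,.2)
p[2]=-.02; hit=env.movel(p,.03,stop_force=4)
c=sensors.current_position();print("contact",hit,c,sensors.current_ft_force())
p[2]=c[2]+.004; env.movel(p,.05)
jaws.command_gripper(.0,70)
c=sensors.current_position();print("gap",sensors.current_finger_gap(),c,sensors.current_ft_force())
p[2]=c[2]+.15;env.movel(p,.2);env.pause(.1)
print("lift",sensors.current_finger_gap(),sensors.current_ft_force(),sensors.current_wrist_torque(),sensors.current_time())
E
```

```text
contact False [ 0.5813  0.003  -0.0198] [ 0.6373 -0.7622 -0.0008]
gap -1.232776235733513e-05 [ 0.5858  0.0027 -0.0128] [ 3.5138 -1.0067 20.3036]
lift -0.00018396842901371194 [-0.1805 -0.0668 -0.7741] [ 0.0085  0.018  -0.044 ] 8.0167
```

Run:
```python
from plan import *
import cv2
a=snapshot("top");b=snapshot("side")
cv2.imwrite("pics/a1.png",np.hstack([cv2.resize(a[180:280,260:400],None,fx=3,fy=3,interpolation=2),cv2.resize(b[130:280,240:365],(375,300+150),interpolation=2)[:300]])[...,::-1])
print(sensors.current_position(),sensors.current_qpos())
```

```text
[0.58030128 0.00302998 0.13579778] [2.63495540e-03 3.61362705e-01 1.79282516e+00 2.94841266e-06
 9.89742089e-01 5.58832167e-01]
```

View pics/a1.png

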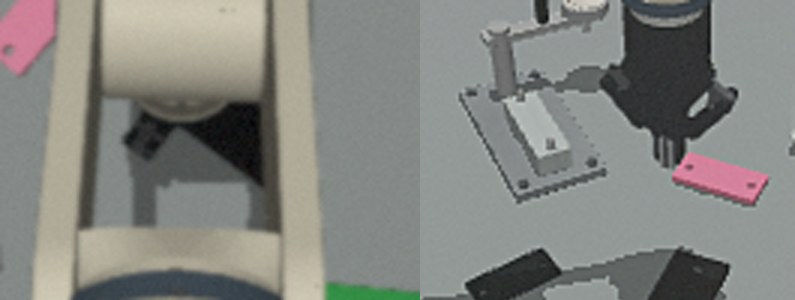

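The plate still shows at its place and the fingers are empty. I check the tip height on bare table and re-measure the plate.

Run:
```python
from plan import *
np.set_printoptions(precision=4,suppress=True)
q=quat(-Z,e(0)) ; q=f_grasp1(1,-1,0)[1]
env.goto([.50,-.19,.06],q)
hit=env.movel([.50,-.19,-.02],.05,stop_force=5)
print("shut contact",hit,sensors.current_position(),sensors.current_ft_force())
env.movel([.50,-.19,.05],.2)
jaws.command_gripper(.061,70)
hit=env.movel([.50,-.19,-.03],.05,stop_force=5)
print("61 contact",hit,sensors.current_position(),sensors.current_ft_force(),sensors.current_finger_gap())
env.movel([.50,-.19,.10],.3)
env.goto([.35,-.35,.25],q)
import cv2
a=snapshot("top");b=snapshot("side")
for n,i in(("top",a),("side",b)): cv2.imwrite(f"pics/{n}1.png",i[...,::-1])
cv2.imwrite("pics/a2.png",np.hstack([cv2.resize(a[180:300,260:400],None,fx=3,fy=3,interpolation=2),cv2.resize(b[190:300,240:360],(360,330),interpolation=2)[:360].repeat(1,0)[:330].copy() if 0 else cv2.resize(b[190:310,240:360],(360,360),interpolation=2)])[...,::-1])
print(sensors.current_time())
```

```text
shut contact False [ 0.5002 -0.1901 -0.0197] [0.0135 0.1672 0.143 ]
61 contact False [ 0.5002 -0.1901 -0.0297] [ 0.5578 -0.8408 -0.445 ] 0.06097131443925874
15.3333
```

View pics/a2.png

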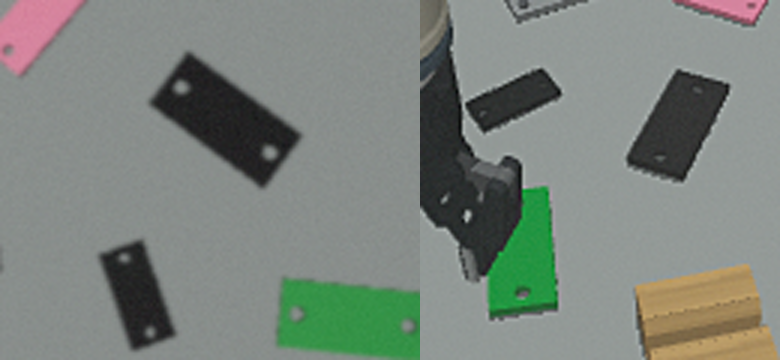

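Run:
```python
from vis import *
for z in(.1358,.15,.1638,.18):print(z,proj("side",[.5803,.003,z]))
```

```text
0.1358 [[323.1536669 190.6256052]]
0.15 [[323.06834173 186.92712379]]
0.1638 [[322.98392878 183.26818357]]
0.18 [[322.88290581 178.88926985]]
```

The shut tips really sit about 26 mm above the reported TCP (side pixel (323,184) against a predicted row of 191, and no table contact at -0.02). I refit the plate pose and regrip, using contact to find the depth.

```bash
sed 's/0\.png/1.png/' meas.py | sed -n '1,15p' > m1.py; cat m1.py | tail -4; python3 m1.py | tee /dev/stderr | tail -1 >/dev/null
cat > g1.py <<'E'
import sys
from plan import *
import plan
plan.PL[:]=[float(v) for v in sys.argv[1:4]]
np.set_printoptions(precision=4,suppress=True)
s,g=1,-1
jaws.command_gripper(.078,70)
env.goto(*f_grasp1(s,g,.06))
p,q=f_grasp1(s,g,.0); env.movel(p,.2)
p[2]=-.06; hit=env.movel(p,.04,stop_force=5)
c=sensors.current_position();print("contact",hit,c,sensors.current_ft_force())
if hit and c[2]<-.022:
    p[2]=c[2]+.006; env.movel(p,.05)
    jaws.command_gripper(.0,70)
    c=sensors.current_position();print("gap",sensors.current_finger_gap(),c,sensors.current_ft_force())
    if sensors.current_finger_gap()>.05:
        p[2]=c[2]+.2;env.movel(p,.25);env.pause(.1)
        print("lift",sensors.current_finger_gap(),sensors.current_ft_force(),sensors.current_wrist_torque())
print(sensors.current_time())
E
```

```text
p0=[c[0],c[1],np.arctan2(*(b-a)[1::-1])]
for k in(["top"],["side"],["top","side"]): print("plate",k,fit(p0,{n:o[n] for n in k},pl,ho))
o={"top":soft("top",(403,205,460,265),wood),"side":soft("side",(303,272,368,335),wood)}
c=ray("top",(431,235),.03)plate ['top'] (array([ 0.57785274, -0.03609026, -2.18850548]), np.float64(16.305511474609375))
plate ['side'] (array([ 0.57765813, -0.03920271, -2.1857406 ]), np.float64(31.26636505126953))
plate ['top', 'side'] (array([ 0.5779589 , -0.03737796, -2.18214902]), np.float64(63.655845642089844))
```

```bash
python3 g1.py .5779 -.0374 -2.185
```

```text
contact True [ 0.5968 -0.0104 -0.0361] [-3.0612  0.1195  9.698 ]
gap 0.05814433197933089 [ 0.5969 -0.0105 -0.0298] [-2.0301  0.2673  5.3724]
lift 0.05805305516486445 [-0.3643 -0.2135 -1.4858] [0.018  0.0054 0.0228]
20.3333
```

Gripped and lifted. Now to the upright pose above the slot, with a look to see whether the 28 mm offset lies along the tool.

```bash
cat > look.py <<'E'
from plan import *
from vis import *
def plate_wire(mid,up,nrm,ax): # corner loop of the mid-plane of the plate
    return [mid+sx*.065*up+sy*.03*ax for sx,sy in((1,1),(1,-1),(-1,-1),(-1,1))]
def shot(name,loops,cx=None,w=130):
    out=[]
    for n,c in(("top",(415,225)),("side",(330,280))):
        if cx: c=cx[n]
        im=snapshot(n)[...,::-1].copy();cv2.imwrite(f"pics/{name}_{n}.png",im)
        im=cv2.resize(im,None,fx=3,fy=3,interpolation=cv2.INTER_CUBIC)
        for L in loops: cv2.polylines(im,[np.round((proj(n,np.array(L))+.5)*3).astype(int)],True,(0,0,255),1)
        h=w//2;x0=3*np.clip(c[0]-h,0,640-w);y0=3*np.clip(c[1]-h,0,400-w)
        out.append(im[y0:y0+3*w,x0:x0+3*w])
    cv2.imwrite(f"pics/{name}.png",np.hstack(out))
E
python3 - <<'E'
from look import *
np.set_printoptions(precision=4,suppress=True)
t=f_stand(1,-1,.0398,.12); print(env.solve_ik(*map(list,t)),env.solve_ik(*map(list,f_stand(1,-1,.0398,0))))
env.goto(*t)
p=sensors.current_position();mid=np.array(p)-.0398*U-G*Z
print(p,sensors.current_tool_rot(),t[1])
shot("b1",[plate_wire(mid,Z,U,e(BK[2]+np.pi/2))])
print(sensors.current_finger_gap(),sensors.current_time())
E
```

```text
[-0.8606  1.0127  1.263   0.9412  2.1762 -0.9076] [-0.8606  1.1795  1.2091  0.8838  2.1071 -1.0137]
[ 0.5428 -0.2517  0.2297] [-0.0001  0.7126  0.7016 -0.0011] [0.     0.713  0.7011 0.    ]
0.05835452467492201 21.775
```

View pics/b1.png

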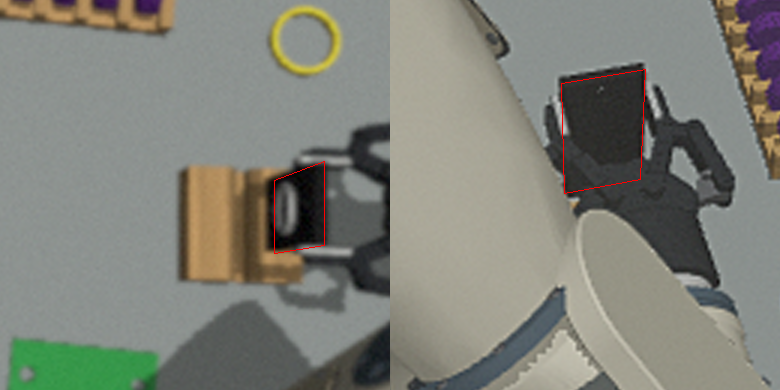

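The wire (from the calibrated offset) lies on the plate in both views, so the offset is along the tool. The ring faces +y and the plate is upright above the slot. Now lower it in, slowly.

Run:
```python
from plan import *
np.set_printoptions(precision=4,suppress=True)
D=.0398
p,q=f_stand(1,-1,D,.045); env.movel(p,.2,orientation=q)
f0=np.array(sensors.current_ft_force())
p,q=f_stand(1,-1,D,-.008)
hit=env.movel(p,.04,stop_force=5)
c=np.array(sensors.current_position());h=c[2]-(.077+G)
print(hit,"h",h,c-p,np.array(sensors.current_ft_force())-f0,sensors.current_wrist_torque(),sensors.current_time())
```

```text
True h 0.0009888392944088498 [-0.0001  0.0002  0.009 ] [0.2162 0.628  5.2565] [ 0.2117  0.0155 -0.0933] 23.3167
```

On the floor at h = 1 mm. Lean slightly, release, retreat, look.

Run:
```python
from look import *
np.set_printoptions(precision=4,suppress=True)
D=.0398
p,q=f_stand(1,-1,D,.0022,lean=-.08); print(env.movel(p,.05,orientation=q,stop_force=12),sensors.current_ft_force())
jaws.command_gripper(.08,70)
c=np.array(sensors.current_position()); 
env.movel(c-.12*U+.01*Z,.25)
c=np.array(sensors.current_position()); env.movel(c-.03*U+.2*Z,.35)
env.goto([.42,-.15,.33],f_grasp1(1,-1,0)[1])
x=e(BK[2]+np.pi/2);L=[]
for l in(-.14,):
    r=R.from_rotvec(l*np.cross(Z,U)).as_matrix();mid=np.r_[BK[:2],.012]+.065*r@Z
    L.append(plate_wire(mid,r@Z,0,x))
shot("c1",L)
print(sensors.current_time())
```

```text
False [ 0.4349  1.8568 -3.1087]
26.9333
```

View pics/c1.png

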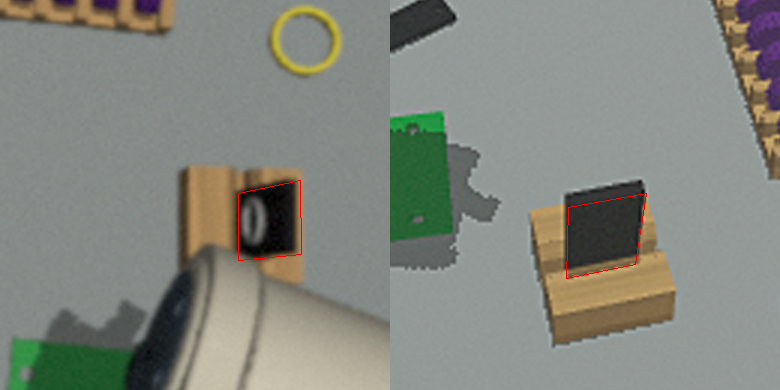

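```bash
cat > lean.py <<'E'
from look import *
P0=box(-.065,.065,-.03,.03,-.005,.005) # length, width, thickness
W={"top":(425,212,460,240),"side":(314,222,362,296)}
x=e(BK[2]+np.pi/2)
O={n:np.clip((110-cv2.imread(f"pics/c1_{n}.png")[w[1]:w[3],w[0]:w[2]].mean(2))/(110-35),0,1) for n,w in W.items()}
def pts(s,l,t):
    r=R.from_rotvec(l*np.cross(Z,U)).as_matrix()
    b=np.r_[BK[:2],.012]+s*x+t*U
    Q=P0+[.065,0,0]
    return b+Q[:,:1]*(r@Z)+Q[:,1:2]*x+Q[:,2:]*(r@U)
def cost(v,ns): 
    s,l=v;t=-.002*np.sign(l)*min(1,abs(l)/.15)
    H=pts(s,l,t);H[:,2]+=abs(np.sin(l))*.005
    return sum(((raster(n,W[n],[0,0,0],[H])-O[n])**2).sum() for n in ns)
for ns in(("top",),("side",),("top","side")):
    for l0 in(-.13,0.,.13):
        r=minimize(cost,[0,l0],args=(ns,),method="Nelder-Mead",options=dict(initial_simplex=[[0,l0],[.005,l0],[0,l0+.04]]));print(ns,r.x,r.fun)
E
python3 lean.py
```

```text
('top',) [-7.71713257e-05 -7.47161865e-02] 64.31069019097222
('top',) [ 0.00025442 -0.07442291] 64.39664288194444
('top',) [ 0.00023792 -0.07478447] 64.39664288194444
('side',) [ 0.0002832  -0.11097656] 17.374863835841047
('side',) [ 0.00033783 -0.11119629] 17.374863835841047
('side',) [ 0.00037277 -0.11104736] 17.374863835841047
('top', 'side') [ 0.00032116 -0.099991  ] 102.61351518132716
('top', 'side') [-0.00012079 -0.09733604] 101.07219356674382
('top', 'side') [-3.99053097e-05 -9.71438217e-02] 101.07219356674382
```

The plate stands leaning about 0.11 rad away from the ring side, and it is well centred along the slot. Now the second grip from the ring side, tilted; lift, and turn over above the fixture.

```bash
cat > g2.py <<'E'
from look import *
np.set_printoptions(precision=4,suppress=True)
PHI,LEAN,D2=.56,-.12,.046
def M(Rm,p): m=np.eye(4);m[:3,:3]=Rm;m[:3,3]=p;return m
rl=R.from_rotvec(LEAN*np.cross(Z,U)).as_matrix()
up,n=rl@Z,rl@U              # n = ring side
Tpl=M(np.c_[up,np.cross(n,up),n],np.r_[BK[:2],.0125]+.002*U+.065*up)
x=R.from_rotvec(PHI*np.cross(-U,-Z)).as_matrix()@(-U)
y=np.cross(Z,-U)
Rt=np.c_[x,y,np.cross(x,y)]
grip=Tpl[:3,3]+G*up
Tt=M(Rt,grip+D2*x)
REL=np.linalg.inv(Tpl)@Tt
def seat_T(z,FX=FX,dx=0,tilt=0):   # plate mid at height z over the seat; plate 'up' along -fixture x
    u=-e(FX[2]);Rm=np.c_[u,np.cross(Z,u),Z]
    Rm=R.from_rotvec(tilt*np.cross(Z,u)).as_matrix()@Rm
    return M(Rm,np.r_[FX[:2]-dx*u[:2],z])
def tool(T):
    A=T@REL;q=R.from_matrix(A[:3,:3]).as_quat();return A[:3,3],q[[3,0,1,2]]
def loop(T): return [(T@np.r_[a*.065,b*.03,0,1])[:3] for a,b in((1,1),(1,-1),(-1,-1),(-1,1))]
E
python3 - <<'E'
from g2 import *
ik=lambda t:env.solve_ik(list(t[0]),list(t[1]))
p,q=tool(Tpl)
print(ik((p,q)),ik((p-.09*x,q)),ik((p+.15*Z,q)));
for z in(.2,.1,.045):print(ik(tool(seat_T(z))))
E
```

```text
None [ 0.0833  0.5855  1.9457 -1.1534  1.1737  0.904 ] [-0.0559  0.4145  1.9162 -1.1665  1.1703  0.6655]
[ 0.1615  0.2865  1.9383  0.5264  1.0095 -0.3593]
[ 0.1615  0.4426  1.9984  0.6161  0.8273 -0.5062]
[ 0.1615  0.5411  2.0145  0.6861  0.736  -0.6048]
```

```bash
for P in .7 .8; do sed -i "s/^PHI,LEAN,D2=[.0-9]*/PHI,LEAN,D2=$P/" g2.py
python3 - <<'E'
from g2 import *
ik=lambda t:env.solve_ik(list(t[0]),list(t[1]))
p,q=tool(Tpl)
print(PHI);print(ik((p,q)),ik((p-.09*x,q)),ik((p+.15*Z,q)));
for z in(.2,.045):print(ik(tool(seat_T(z))))
E
done
```

```text
0.7
[-0.1043  0.6048  1.9491 -1.1939  0.9604  0.8311] [ 0.0214  0.503   1.9402 -1.0518  1.0763  0.7525] [-0.1043  0.3635  1.8905 -1.0301  1.0944  0.5169]
[ 0.086   0.3227  1.9476  0.6703  1.065  -0.5209]
[ 0.086   0.5854  2.0098  0.8321  0.8258 -0.7941]
0.8
[-0.1441  0.5654  1.9407 -1.0967  0.8895  0.7106] [-0.03    0.4534  1.9295 -0.9608  1.0158  0.6277] [-0.1441  0.3347  1.8686 -0.92    1.0525  0.4003]
[ 0.0367  0.3562  1.952   0.7603  1.115  -0.6245]
[ 0.0367  0.6247  2.0022  0.9111  0.8997 -0.9038]
```

```bash
sed -i "s/^PHI,LEAN,D2=[.0-9]*/PHI,LEAN,D2=.7/" g2.py
python3 - <<'E'
from g2 import *
p,q=tool(Tpl)
jaws.command_gripper(.08,70)
env.goto(p-.09*x+.06*Z,q)
env.movel(p-.09*x,.25)
f0=np.array(sensors.current_ft_force())
print("hit",env.movel(p,.12,stop_force=6),sensors.current_position()-p,np.array(sensors.current_ft_force())-f0)
jaws.command_gripper(0,80)
gap=sensors.current_finger_gap();print("gap",gap,np.array(sensors.current_ft_force())-f0)
if gap>.05:
    env.movel(p+.17*Z,.25); print("f",np.array(sensors.current_ft_force())-f0)
    T=seat_T(.2); env.goto(*tool(T)); print(sensors.current_finger_gap())
    T=seat_T(.11); env.movel(tool(T)[0],.2,orientation=tool(T)[1])
    shot("d1",[loop(T)],{"top":(215,245),"side":(290,165)})
print(sensors.current_time())
E
```

```text
hit False [0.0003 0.0001 0.0004] [-1.0317  0.1444 -0.0437]
gap 0.05848592111500304 [-1.3355  2.9846  5.0296]
f [-0.126  -0.5297 -2.5736]
0.05886225210292451
33.1583
```

View pics/d1.png

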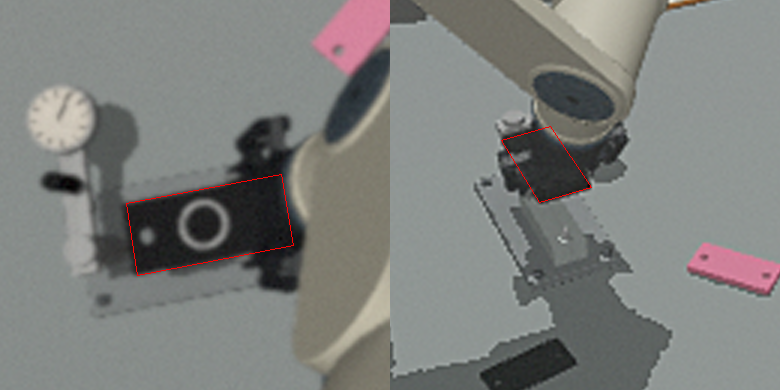

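```bash
cat > fitd.py <<'E'
from g2 import *
im=cv2.imread("pics/d1_top.png").astype(np.float32).mean(2)
z=.11;zt=.115
w=(186,236,231,274);a=im[w[1]:w[3],w[0]:w[2]]
print(a[::4,::4].astype(int))
rc=proj("top",T(FX,np.array([[0,0,z+.008]])))[0]
yy,xx=np.mgrid[w[1]:w[3],w[0]:w[2]];ring=(np.hypot(xx-rc[0],yy-rc[1])<11)
O=np.clip((95-a)/(95-33),0,1);O[ring]=1
def cost(v):
    m=raster("top",w,v,[box(-.065,.065,-.03,.03,z-.005,z+.005)],[circ(.05,0,z+.002,.0062)])
    d=(m-O)**2;d[ring]=0;return d.sum()
s0=np.array(FX)
for it in range(2):
    r=minimize(cost,s0,method="Nelder-Mead",options=dict(initial_simplex=s0+np.vstack([0*s0,np.diag([.004,.004,.04])]),xatol=2e-5,fatol=1e-3));s0=r.x
d=r.x-FX;c,s=np.cos(FX[2]),np.sin(FX[2])
print("fit",r.x,r.fun,"in fixture axes mm",1e3*(c*d[0]+s*d[1]),1e3*(-s*d[0]+c*d[1]),"yaw",d[2])
w2=np.s_[int(rc[1])-11:int(rc[1])+12,int(rc[0])-11:int(rc[0])+12];b=np.clip(im[w2]-70,0,None)
Y,X=np.mgrid[w2];u=np.array([(X*b).sum(),(Y*b).sum()])/b.sum();P=ray("top",u,z+.01)-np.r_[FX[:2],0]
print("ring px",u,"pred",rc,"fixture mm",1e3*(c*P[0]+s*P[1]),1e3*(-s*P[0]+c*P[1]))
# pins in the first picture
i0=cv2.imread("pics/top0.png").astype(np.float32).mean(2)
for xp in(-.05,.05):
    k=proj("top",T(FX,np.array([[xp,0,.048]])))[0];ws=np.s_[int(k[1])-4:int(k[1])+6,int(k[0])-4:int(k[0])+6]
    b=np.clip(165-i0[ws],0,None);Y,X=np.mgrid[ws];print("pin pred",k,"dark centroid",(X*b).sum()/b.sum(),(Y*b).sum()/b.sum())
    print(i0[ws].astype(int))
E
python3 fitd.py
```

```text
[[ 84  95 137 137 137 137 139 130 134 129  78  26]
 [ 83 101 130 124 127 125 128 128 128 122  74  30]
 [ 73 107 126 125 118 105  70  39  32  32  27  32]
 [ 74  64  41  28  27  29  32 137  92 122  27  27]
 [ 77  70  32  34  29  32 107  29  32  43  69  31]
 [ 73  74  25  80  34  24 126  22  29  40  73  35]
 [ 55  57  30 102  33  26  52 109  68 134  33  34]
 [ 55  56  32  31  22  33  32  34  35  34  34  55]
 [ 68  75  44  30  33  36  42  63  74  80 109  92]
 [105 113 116 117 125 119 113 125 125 126 128 124]]
fit [0.4727 0.2533 1.7812] 56.69517517089844 in fixture axes mm 2.440660372817503 0.6690782733788817 yaw -0.004797594360853807
ring px [217.0284 253.7177] pred [218.596  254.1608] fixture mm 3.1667127462464264 -1.6632277107581575
pin pred [243.5497 251.1152] dark centroid 245.30109495926365 250.7593781587723
[[185 185 185 188 184 186 187 180 156 111]
 [184 187 184 186 185 184 184 185 168 122]
 [187 186 181 174 170 162 168 176 169 128]
 [182 183 176 155 136 123 126 155 166 135]
 [180 180 172 147 137 117 106 138 160 135]
 [180 180 176 154 134 106 102 140 167 143]
 [184 182 185 169 147 125 132 161 178 155]
 [184 183 184 185 176 170 173 179 183 169]
 [187 186 185 186 187 183 186 185 187 174]
 [185 185 186 188 188 186 188 187 188 177]]
pin pred [205.7937 258.3865] dark centroid 204.0537788186378 258.91820041619235
[[129 146 167 178 179 176 180 178 180 180]
 [127 142 165 177 177 179 178 180 178 181]
 [124 136 165 174 170 166 169 171 177 179]
 [121 134 161 167 149 135 127 142 168 177]
 [124 135 147 141 136 121 100 110 149 173]
 [121 126 142 140 138 121  92  93 135 168]
 [122 127 146 159 144 125 113 124 154 172]
 [121 127 148 167 169 165 164 168 173 180]
 [122 125 138 165 179 181 179 183 181 183]
 [121 120 136 163 180 181 180 181 181 183]]
```

Ring up, wire agrees to about 2–3 mm; the top camera sees the plate 2.4 mm toward the post. I correct in part, go lower, re-measure against the same camera, and cross-check the rest in the side view.

```bash
cat > fit2.py <<'E'
from g2 import *
def fitplate(name,z,rng=(186,228)):
    im=cv2.imread(f"pics/{name}_top.png").astype(np.float32).mean(2)
    w=(rng[0],234,rng[1],276);a=im[w[1]:w[3],w[0]:w[2]]
    rc=proj("top",T(FX,np.array([[0,0,z+.008]])))[0]
    yy,xx=np.mgrid[w[1]:w[3],w[0]:w[2]];ring=(np.hypot(xx-rc[0],yy-rc[1])<11)
    O=np.clip((85-a)/(85-33),0,1);O[ring]=1
    def cost(v):
        m=raster("top",w,v,[box(-.065,.065,-.03,.03,z-.005,z+.005)],[circ(.05,0,z+.002,.0062)])
        d=(m-O)**2;d[ring]=0;return d.sum()
    s0=np.array(FX)
    for it in range(2):
        r=minimize(cost,s0,method="Nelder-Mead",options=dict(initial_simplex=s0+np.vstack([0*s0,np.diag([.004,.004,.04])]),xatol=2e-5,fatol=1e-3));s0=r.x
    d=r.x-FX;c,s=np.cos(FX[2]),np.sin(FX[2])
    print(name,"fit-FX in fixture axes mm",1e3*(c*d[0]+s*d[1]),1e3*(-s*d[0]+c*d[1]),"yaw",d[2],r.fun)
E
python3 - <<'E'
from fit2 import *
# side view of the rest top, first picture
i0=cv2.imread("pics/side0.png").astype(np.float32).mean(2)
k=proj("side",T(FX,np.array([[x,y,.04] for x in(-.06,.06) for y in(-.02,.02)])));print(k)
w=(266,155,300,190);a=i0[w[1]:w[3],w[0]:w[2]]
O=cv2.morphologyEx((a>165).astype(np.uint8),cv2.MORPH_CLOSE,np.ones((5,5),np.uint8)).astype(np.float32)
print(O.sum());r,c=fit(FX,{"side":(w,O)},[box(-.06,.06,-.02,.02,.04,.04)]);print("rest side",r,c,r-FX)
fitplate("d1",.11)
T2=seat_T(.074,dx=-.0022);env.movel(tool(T2)[0],.1,orientation=tool(T2)[1])
shot("d2",[loop(T2)],{"top":(215,245),"side":(290,165)})
fitplate("d2",.074)
print(sensors.current_time(),sensors.current_ft_force())
E
```

```text
[[289.8467 178.2952]
 [278.7828 181.6638]
 [277.7317 159.1917]
 [267.214  162.1868]]
232.0
rest side [0.473  0.2485 1.7874] 13.760498046875 [-0.0009 -0.0026  0.0014]
d1 fit-FX in fixture axes mm 2.10569975112698 1.1210862769896988 yaw -0.013192255680644527 39.76936340332031
d2 fit-FX in fixture axes mm -1.4949541905470682 1.1101547894088906 yaw -0.005571054365347106 32.408145904541016
33.7667 [ 0.121  -0.4011 -0.8063]
```

View pics/d2.png

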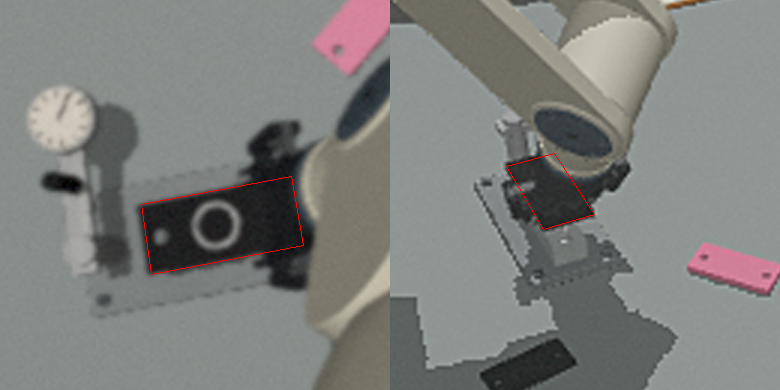

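Both cross-checks bracket a shift of 0 to −2.6 mm. I choose −1.3 mm and descend by feel; the tapered pins should capture the rest.

```bash
cat > down.py <<'E'
from fit2 import *
def at(z,dx,dy=0):
    Tm=seat_T(z,dx=dx);Tm[:3,3]+=dy*e(FX[2]+np.pi/2);return tool(Tm)
def ff():
    f=np.array(sensors.current_ft_force());return np.array([f@e(FX[2]),f@e(FX[2]+np.pi/2),f[2]])
E
python3 - <<'E'
from down import *
dx,dy=-.0013,-.0005
p,q=at(.068,dx,dy);env.movel(p,.1,orientation=q);f0=ff()
for k in range(3):
    p,q=at(.036,dx,dy);hit=env.movel(p,.03,stop_force=6)
    c=np.array(sensors.current_position());z=.036+c[2]-p[2]
    print(hit,"z mid",z,"df(fix)",ff()-f0,"tq",sensors.current_wrist_torque(),sensors.current_finger_gap())
    if z<.05: break
    break
print(sensors.current_time())
E
```

```text
True z mid 0.05065248708453023 df(fix) [ 0.0253 -0.0461  0.1774] tq [-0.5011 -0.084  -0.0137] 0.05836445725714355
34.65
```

Run:
```python
from down import *
dx,dy=-.0013,-.0005
for k in range(3):
    p,q=at(.038,dx,dy);hit=env.movel(p,.02,stop_force=9);env.pause(.05)
    c=np.array(sensors.current_position())-p
    print(hit,"z mid",.038+c[2],"err",c,"f(fix)",ff(),"tq",sensors.current_wrist_torque())
shot("e1",[loop(seat_T(.045,dx=dx))],{"top":(215,245),"side":(290,165)})
fitplate("e1",.047)
print(sensors.current_time())
```

```text
True z mid 0.045393551339118356 err [-0.0003 -0.0006  0.0074] f(fix) [-1.4456  0.0164  3.0877] tq [ 0.2776  0.086  -0.1369]
True z mid 0.045123301599963174 err [-0.0003 -0.0005  0.0071] f(fix) [-4.7068  0.9181  6.0481] tq [0.2659 0.3284 0.1158]
True z mid 0.04514959609207203 err [-0.0003 -0.0004  0.0071] f(fix) [-3.535   0.8885  6.9144] tq [0.2606 0.3554 0.1478]
e1 fit-FX in fixture axes mm -1.4065330318322278 1.0200932595508712 yaw -0.0070156948562947186 34.855743408203125
35.7333
```

View pics/e1.png

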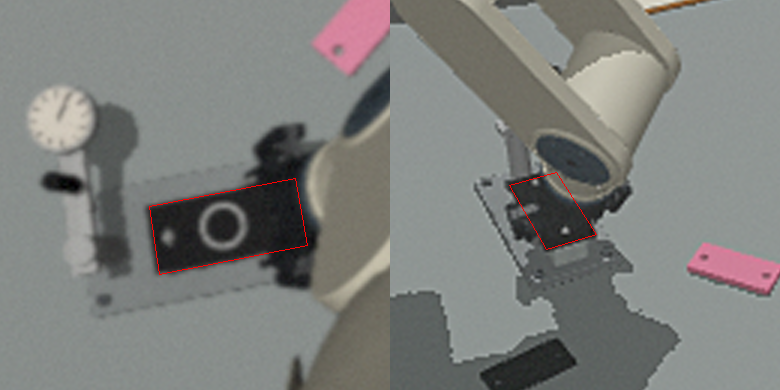

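The plate sits at the seated height (mid z = 45.1 mm); the pin shows in the left hole at (167,236) in the crop. Release, then probe both ends lightly for flushness.

Run:
```python
from down import *
jaws.command_gripper(.08,70)
c=np.array(sensors.current_position());A=R.from_quat(np.roll(sensors.current_tool_rot(),-1)).as_matrix()
env.movel(c-.10*A[:,0],.25)
c=c-.10*A[:,0];env.movel(c+.04*Z,.25)
jaws.command_gripper(0,70)
fx,fy=e(FX[2]),e(FX[2]+np.pi/2)
q=None
for s in(fy,-fy):
    if q is None:
        t=quat(-Z,s);j=env.solve_ik([*(FX[:2]),.1],list(t))
        if j is not None and abs(j[5])<1.8:q=t
P0=np.r_[FX[:2],0]-.0013*fx
for X,Y in((-.036,.017),(-.036,-.017),(.036,-.017),(.036,.017)):
    b=P0+X*fx+Y*fy
    (env.goto if X<0 and Y>0 else (lambda p,q:env.movel(p,.2)))(b+.07*Z,q)
    env.movel(b+.035*Z,.2)
    hit=env.movel(b+.005*Z,.03,stop_force=6);print(X,Y,hit,sensors.current_position()[2],ff())
    env.movel(b+.045*Z,.2)
env.movel(b+.15*Z,.3)
print(sensors.current_time())
H=P0+.11*fx
for th in(1.53,.8,0,-.25):
    r=-e(FX[2]+th);tg=e(FX[2]+th+np.pi/2)
    for s in(1,-1):print(th,s,env.solve_ik(list(H+.055*r+.098*Z),list(quat(-Z,s*tg))))
```

```text
-0.036 0.017 True 0.024243631651867666 [-0.4227  1.5984  8.4452]
-0.036 -0.017 True 0.024257882061583864 [0.3322 0.7275 6.626 ]
0.036 -0.017 True 0.024275805331877294 [-0.8082  1.0562  5.3084]
0.036 0.017 True 0.024265226526366583 [-0.6091  0.1553  8.7631]
44.7083
1.53 1 [ 0.626   0.4669  1.7238 -0.      0.9509  2.0224]
1.53 -1 [ 0.626   0.4669  1.7238 -0.      0.9509 -1.1192]
0.8 1 [ 0.5808  0.429   1.7873 -0.      0.9253  2.7072]
0.8 -1 [ 0.5808  0.429   1.7873 -0.      0.9253 -0.4344]
0 1 [ 0.5782  0.3714  1.881  -0.      0.8892 -2.7786]
0 -1 [0.5782 0.3714 1.881  0.     0.8892 0.363 ]
-0.25 1 [ 0.5901  0.3551  1.9068 -0.      0.8796 -2.5167]
-0.25 -1 [ 0.5901  0.3551  1.9068 -0.      0.8796  0.6249]
```

All four corners probe within 0.03 mm: the plate is flush. Now I swing the indicator in by pushing its handle between loosely straddling fingers.

Run:
```python
from down import *
fx=e(FX[2]);H=np.r_[FX[:2],0]-.0013*fx+.11*fx
def hp(th,z): return H-.055*e(FX[2]+th)+z*Z, quat(-Z,-e(FX[2]+th+np.pi/2))
jaws.command_gripper(.045,60)
env.goto(*hp(1.53,.19))
p,q=hp(1.53,.094);hit=env.movel(p,.2,stop_force=8);print("down",hit,sensors.current_position()-p)
if not hit:
    jaws.command_gripper(.03,30)
    for th in np.arange(1.3,.35,-.2):
        p,q=hp(th,.094);env.movel(p,.12,orientation=q)
    print("mid",ff(),sensors.current_time())
    for th in np.arange(.3,-.5,-.05):
        p,q=hp(th,.094)
        if env.movel(p,.05,orientation=q,stop_force=9): print("stop at",th,sensors.current_position()-p,ff());break
    else: print("no stop")
    shot("h1",[],{"top":(215,245),"side":(290,165)})
print(sensors.current_finger_gap(),sensors.current_time())
```

```text
down False [0.0004 0.0002 0.0006]
mid [ 0.0446 -0.3679 -1.1553] 49.2333
no stop
0.030316668590879736 53.45
```

Run:
```python
from down import *
fx=e(FX[2]);H=np.r_[FX[:2],0]-.0013*fx+.11*fx
for th in(1.53,0,-.45):print(th,[proj(n,H-.055*e(FX[2]+th)+.143*Z).round() .tolist()for n in("top","side")],"dial",[proj(n,H-.11*e(FX[2]+th)+.116*Z).round().tolist() for n in("top","side")])
for n in("top","side"):print(n,spot_in(n,"handle"),spot_in(n,"fixture"))
for n in("top","side"):
    i=cv2.imread(f"pics/h1_{n}.png").astype(int);m=((i.min(2)>165)&(i[...,2]-i[...,0]>8)).astype(np.uint8)
    k,l,s,c=cv2.connectedComponentsWithStats(m);print(n,[(s[j,4],c[j].round().tolist()) for j in range(1,k) if 40<s[j,4]<1200])
print(ff(),sensors.current_wrist_torque())
```

```text
1.53 [[[169.0, 240.0]], [[280.0, 126.0]]] dial [[[171.0, 218.0]], [[295.0, 129.0]]]
0 [[[194.0, 258.0]], [[270.0, 137.0]]] dial [[[219.0, 254.0]], [[276.0, 152.0]]]
-0.45 [[[193.0, 269.0]], [[263.0, 138.0]]] dial [[[218.0, 274.0]], [[261.0, 155.0]]]
top [{'xy': [215.0, 256.7], 'p': 0.87}] [{'xy': [222.2, 258.1], 'p': 0.62}]
side [{'xy': [273.3, 149.7], 'p': 0.85}] [{'xy': [267.2, 171.5], 'p': 0.96}]
top [(np.int32(515), [634.0, 230.0]), (np.int32(1097), [125.0, 269.0]), (np.int32(81), [224.0, 250.0]), (np.int32(240), [174.0, 332.0]), (np.int32(137), [101.0, 379.0])]
side [(np.int32(978), [315.0, 91.0]), (np.int32(185), [62.0, 163.0]), (np.int32(186), [163.0, 252.0]), (np.int32(265), [97.0, 284.0])]
[-24.1652 -70.0935 -32.5782] [-1.2023 -9.9759  0.1319]
```

View pics/h1.png

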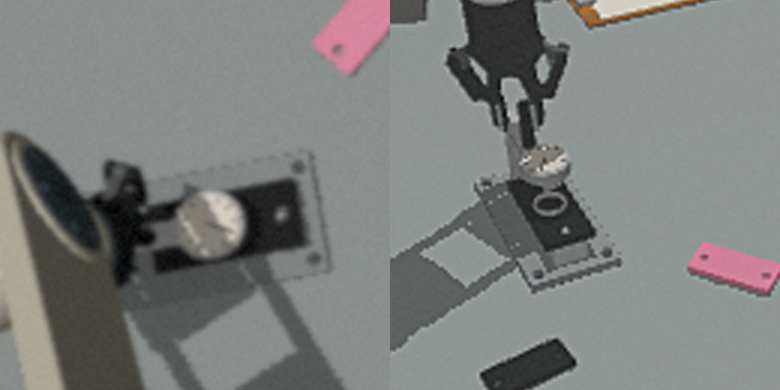

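The indicator is home: the dial is at top (220,254) against a predicted (219,254). But my per-step stop let the push build to 70 N, so I back off now.

Run:
```python
from down import *
fx=e(FX[2]);H=np.r_[FX[:2],0]-.0013*fx+.11*fx
def hp(th,z): return H-.055*e(FX[2]+th)+z*Z, quat(-Z,-e(FX[2]+th+np.pi/2))
for th in(-.3,-.15,-.03):
    p,q=hp(th,.094);env.movel(p,.08,orientation=q);print(th,ff())
jaws.command_gripper(.045,60);print(ff())
p,_=hp(-.03,.20);env.movel(p,.2)
env.goto([.42,-.1,.3],f_grasp1(1,-1,0)[1])
shot("z",[],{"top":(215,245),"side":(290,165)})
# swing from the dial in the top view
i=cv2.imread("pics/z_top.png").astype(int)
m=((i.min(2)>140)&(i[...,2]-i[...,0]>4)).astype(np.uint8);m[:,:190]=0;m[:,250:]=0;m[:235]=0;m[275:]=0
m=cv2.morphologyEx(m,cv2.MORPH_OPEN,np.ones((3,3),np.uint8))
k,l,s,c=cv2.connectedComponentsWithStats(m);j=1+np.argmax(s[1:,4]);print(s[j],c[j])
x0,y0,w,h,_=s[j];uv=(x0+(w-1)/2,y0+(h-1)/2)
v=ray("top",uv,.116)-H;print("swing",(np.arctan2(v[1],v[0])-FX[2]-np.pi+np.pi)%(2*np.pi)-np.pi,np.hypot(*v[:2]))
for n in("top","side"):print(n,spot_in(n,"handle")[:1],proj(n,H-.055*e(FX[2])+.13*Z))
print(sensors.current_time(),ff())
```

```text
-0.3 [-11.0887 -32.1844  -6.0013]
-0.15 [-2.5523 -6.3194 -0.3414]
-0.03 [-0.4976  0.2968 -0.5513]
[-0.3867  0.1651  0.1197]
[208 244  22  22 373] [218.9088 254.3458]
swing -0.005983042083117063 0.1078994761732321
top [{'xy': [210.2, 257.3], 'p': 0.62}] [[195.5982 258.262 ]]
side [] [[270.2312 140.6394]]
57.2417 [-0.354  -0.1381 -0.1311]
```

Run:
```python
from rig import *
order.job_done();print(sensors.current_time())
```

```text
the job is handed in; nothing more can be done
the job is handed in; nothing more can be done
```

The job is handed in. The plate lies ring up, flush on the fixture over both pins, and the dial indicator is home against its stop. The clock stood at about 57 s, inside the 72 s limit. I got no verdict back.

I stood the plate in the block, regripped it from the ring side with the tool tilted, turned it over and lowered it onto the pins. Then I pushed the indicator in by its handle.

**Last checks**
- **Flush:** light presses at four points of the plate gave the same height to within 0.03 mm, at the seated height.
- **Indicator:** after backing off, the dial measured a swing of −0.006 rad, so it is home within measuring error.
- **Robot:** it stood clear, with almost no force on the tool.
- **Not re-measured:** I did not check the plate again after the swing. It still looked seated in the picture taken at home. I never moved near the cap stand, preform tube or tamper ring, and did not check them separately.

**What went wrong or disagreed**
- **First grasp missed:** the real fingertips sit about 26–28 mm short of the reported tool point. The miss shoved the plate about 18 mm. I found the offset by touching the table and corrected for it.
- **Swing pushed too hard:** the force stop reset at each small step, so the fingers pressed the handle with about 80 N against the stop before I backed off. That is below the 120 N wrist limit, and it was the fingers pressing rather than the arm or gripper body.
- **Cameras disagreed:** the two views differed by 2–3 mm on the plate and the fixture. I chose a position between them, and the tapered pins took up the rest.
- **Handle detection failed at the end:** the network put it on the dial in the top view and missed it in the side view, so I relied on the dial's position.

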